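# Unlatch and open the sensor guard

## Robot

A 6-joint arm with a two-finger parallel gripper is mounted at the origin on a cart in front of the work surface, level with it; the furniture and walls round the work are solid. World frame = base frame: x ahead of the robot, y to its left, z up, the work surface at z = 0. Lengths are in m, angles in degrees, forces in N, time in s.
With the tool pointing down it reaches from about 0.25 to 0.725 m from the base axis. Payload 9.7 kg.
Tool frame: the origin (TCP) lies midway between the tips of the shut fingers; the grasp point (between the pads) lies 19 mm behind it; z points along the fingers, y is the line along which they close (so a half turn about z gives the same grasp; the last joint's range is limited). The gripper opens to 85 mm and grips with 20 to 120 N. Pads are 22 mm wide; open, the fingers measure 114 mm over their backs; the gripper's body (76 mm by 85 mm) begins 54 mm behind the grasp point. The pads swing forward as they close: fully open they stand 13 mm farther back than shut.
Start: joints at [-65.031, 4.979, 10.078, 95.1, 0, 90], TCP at [0.232, -0.499, 0.207] pointing down, gripper open.
Joint ranges: [-179.16, 179.16], [-48.56, 103.87], [-65.8, 70.77], [-126.05, 130.52], [-82.76, 87.17], [-180, 180]. Speed limits (degrees/s): [127.2, 127.2, 147.25, 180, 180, 180].

## Interface

Orientations are given as [roll, pitch, yaw] about the fixed x, y, z axes, in that order (R = Rz(yaw) Ry(pitch) Rx(roll)).
In Python, from workcell import * gives the robot as it stands.
- The arm moves only by the tool servo_tool, never from a script. Its argument "moves" is a list of rows, each a list of 4 numbers: the shift along the world's x, y, z in cm, then the turn about the world's z in rad. A call has 1 to 20 rows; each row is the pose to reach, as a shift and turn from the pose commanded when the call began; what a row does not reach only later rows make up. A row lasts 1/12 s, in which the tool goes at most 41.7 mm and 7.16 degrees, less where a joint would pass 70% of its speed; a pose out of reach is approached as far as the arm can. A call with a gripper value outside its range is refused whole. "claw" is the closure, from 0 (fully open) to 1 (shut), set as the call begins (left out, the last holds). The fingers move at their own pace and stop on an object; "force" is the grip in N (left out, the last holds). Time passes only in rows, so rows that repeat a pose let the fingers close. It gives the time, the measured TCP pose, the force, the opening and the grip force at its end, in the units of the state.
- get_obs(): the state, without advancing time (a new reading comes with each control period).
- camera(name): name is "side" or "top" or "wrist"; returns the picture (400x640x3 uint8, red, green, blue); there is no depth.
- get_calibration(name): a dict with "fx", "fy", "cx", "cy" (pixels), "rvec" (rotation vector, rad) and "tvec" (3), from world to camera coordinates, as OpenCV has them; the wrist camera has in their place "tool_from_camera" (4x4, takes a point from camera to tool coordinates, whose origin is the TCP and whose axes are the flange's). Camera axes: x right, y down, z forward; pixel columns grow to the right and rows downward; lengths in m; the calibration is good to about 2 mm. The wrist camera is an equidistant fisheye: a pixel r from the principal point sees the ray r / f radians off the axis. A picture is of the moment at which its call begins: read the wrist's pose just before it. get_calibration takes no time and is no camera call.
- job_done(): hands the job in; it is judged then, once.
The state is a dict: "time": time; "q": joint angles; "qd": joint speeds; "joint_efforts": joint torques, N m; "ee_pos": TCP position; "tcp_rot": TCP orientation; "wrist_force": force on the tool from outside, world axes, zero at the start; "torque": the same for the moment, N m; "opening": finger opening in m; "grasp_force": force on a finger pad.
Only numpy, scipy, OpenCV 4.12 (cv2) and the standard library are available. Lean on these libraries where they do the work, as an engineer would, in place of code of your own. Each camera call takes 0.05 s, during which the arm holds its last target. There are 200 camera calls.

## Task

Open the small clear guard on the bench so that the black sensor barrel in it can be reached: lift the latch bar gently by its red thumb tab until it is free of the keeper hook (it is free when you feel it just meet the soft rubber pad above it), then swing the gate wide open, to about a right angle, without forcing the bar against hook or pad and without flinging the gate. Leave the gate standing open with the bar dropped back to its rest, and disturb neither the barrel nor the vial, tin and mouse lying about.

Things in the scene. Friction and masses are not known exactly. Their poses are not given: they have to be found in the camera images.
- guard: Clear box with grey base and aluminium posts, fixed to the bench, 116 mm deep (its x), 164 mm wide (its y), roof top 98 mm above its origin (centre of the underside). Its -x side is the open front, closed by the gate; +x points to its back, z up. The dark steel keeper, 18 mm wide, rising to at most 146 mm, sits on the front of its left (+y) front post
- gate (a joint): Turn of the gate about its upright hinge, rad: 0 closed, positive as it swings out to the guard's -x (counter-clockwise from above), stop at 1.75. Slight friction (0.06 N m): it stays where left. Aluminium frame with clear pane, 128 mm wide, 8 mm thick, hinged at the right (-y) end of the guard's front; closed, it runs from there along the guard's +y. Top edge at 98 mm
- gate_hinge (a point): Point on the upright hinge line of the gate. With the gate closed the tab point lies 80 mm along the gate from it (guard's +y) and 10 mm in front. The bar sweeps out to 150 mm from this line
- latch_bar (a joint): Turn of the latch bar about its pivot on the gate, rad: 0 at rest (level, on a peg), positive as nose and tab lift, free up to 0.5; falls back by its own weight (about 0.15 kg, 1.5 N at the tab). It clears the keeper lip at an unknown 0.075 to 0.245 rad and meets the pad some 0.012 rad later; 1 N on the pad is felt as 2 N at the tab
- latch_pivot (a point): Pivot of the latch bar on the gate's front, 88 mm above the bench; its axis is the gate's normal (x). At rest the tab point lies 62 mm along the bar (towards the nose) and 44 mm above it; the nose point 123 mm along the bar. The bar is steel, 12 mm high, 6 mm thick
- tab (a point): Middle of the ribbed red thumb tab on the latch bar, to be pinched from above: 12 mm thick (x, the gate's normal), 26 mm wide (y, along the gate), from 20 mm below to 16 mm above this point, which is 132 mm above the bench at rest. 10 mm in front of the gate's middle plane; above 98 mm nothing else is near, so both fingers have room. Axes: of the bar (x into the guard, y to the nose, z up)
- nose (a point): Nose of the latch bar, held in the keeper: a hook lip 4 mm thick, 1.5 mm in front of it, and a sprung rubber pad above it (3.5 N/mm). Bar passes between them with 1 to 2 mm to spare. The keeper's height is set by slotted screws within 20 mm and is not measured. Lip and pad must not take over 7 N from the bar. Nose is past the lip at gate 0.11 rad
- sensor_barrel: Black sensor barrel, 46 mm diameter, 70 mm tall, loose, upright on the guard's base; origin at the centre of its underside. To be left alone
- vial: Small brown sample vial with black cap, 26 mm diameter, 54 mm tall, loose on the bench; origin at the centre of its underside. To be left alone
- tin: Round flat metal tin, 57 mm diameter, 22 mm high, loose on the bench; origin at the centre of its underside. To be left alone
- mouse: Black computer mouse, 105 x 58 x 36 mm, loose on the bench; origin at the centre of its underside. To be left alone

How it is judged:
By the outcome, as a careful person would: the job done as asked, in the order asked, and still so for the second after the job is handed in, with the robot touching nothing.
It also fails if it takes over 61 s, if anything falls off the work surface, if the arm or the gripper's body presses on something with over 40 N, if the wrist force passes 120 N, or if a joint passes its speed limit or range.

## Working session

There is one attempt and no reset: what is moved stays moved. The work goes in short steps, Python scripts to look and compute and a tool call to move; the robot and the scene stay as the last step left them, time stands still between calls to the robot, and variables do not carry over. Pictures are saved under pics/ and viewed, at most 10 in all, crops included, and the job is handed in when it is done.

Besides the shell and the picture viewer there is one more tool, called after "Call:" by a JSON object that holds its "api" and its "payload". servo_tool: Moves the arm, as the interface text tells. Its arguments: {"type":"object","properties":{"moves":{"type":"array","items":{"type":"array","items":{"type":"number"}}},"claw":{"type":"number"},"force":{"type":"number"}},"required":["moves"]}

```bash
mkdir -p pics; cat > h.py <<'E'
from workcell import *
import numpy as np, cv2
def ray(name,u,v):
    c=get_calibration(name); R=cv2.Rodrigues(np.array(c["rvec"],float))[0]; t=np.array(c["tvec"],float).ravel()
    d=R.T@np.array([(u-c["cx"])/c["fx"],(v-c["cy"])/c["fy"],1]); return -R.T@t, d/np.linalg.norm(d)
def plane(name,u,v,z):
    o,d=ray(name,u,v); return o+d*(z-o[2])/d[2]
def tri(a,ua,b,ub):
    o1,d1=ray(a,*ua); o2,d2=ray(b,*ub)
    s=np.linalg.lstsq(np.c_[d1,-d2],o2-o1,rcond=None)[0]
    p,q=o1+d1*s[0],o2+d2*s[1]; return (p+q)/2,np.linalg.norm(p-q)
def blobs(im,n=4):
    h=cv2.cvtColor(im,cv2.COLOR_RGB2HSV)
    m=(((h[...,0]<8)|(h[...,0]>172))&(h[...,1]>130)&(h[...,2]>60)).astype(np.uint8)
    k,l,s,c=cv2.connectedComponentsWithStats(m)
    return [(s[i].tolist(),c[i].round(1).tolist()) for i in np.argsort(-s[1:,4])[:n]+1] if k>1 else []
E
python3 - <<'E'
from h import *
for n in("top","side"):
    im=camera(n); cv2.imwrite(f"pics/{n}0.png",im[...,::-1]); print(n,blobs(im)); c=get_calibration(n); print(c)
o=get_obs(); print(o)
E
```

```text
top [([0, 168, 9, 32, 178], [2.9, 180.2]), ([252, 195, 12, 9, 65], [257.7, 199.2]), ([83, 109, 5, 5, 13], [84.8, 111.3]), ([144, 231, 3, 4, 9], [144.9, 232.7])]
{'fx': 427.83184485520763, 'fy': 427.83184485520763, 'cx': 316.59567694041186, 'cy': 200.7792616432532, 'rvec': array([ 2.1722169 , -2.01309318,  0.23458382]), 'tvec': array([0.15745277, 0.50535942, 1.01257538])}
side [([287, 211, 11, 18, 151], [291.7, 219.5]), ([26, 237, 12, 11, 100], [31.5, 242.2]), ([23, 355, 13, 14, 95], [28.8, 362.0]), ([214, 371, 15, 11, 20], [220.8, 375.8])]
{'fx': 515.2186001290687, 'fy': 515.2186001290687, 'cx': 322.9158752143559, 'cy': 202.63133394836817, 'rvec': array([ 0.76329968, -2.51100385,  1.22495717]), 'tvec': array([0.50454103, 0.13302173, 1.22536985])}
{'time': 0.1, 'q': array([-6.50284224e+01,  5.00790773e+00,  1.00383487e+01,  9.50980360e+01,
        1.94598285e-03,  8.99999328e+01]), 'qd': array([ 0.00471877, -0.10235488,  0.08051329,  0.05542366,  0.00342882,
       -0.02365545]), 'joint_efforts': array([ 6.73543054e-04, -5.21561658e+01,  4.65653372e+01,  1.59972638e-02,
        2.34424584e-05,  2.11441616e-06]), 'ee_pos': array([ 0.23210649, -0.49837445,  0.20644858]), 'tcp_rot': array([-1.79932405e+02, -1.94606074e-03,  2.49716425e+01]), 'wrist_force': array([-0.19387709,  0.03648313,  0.47056339]), 'torque': array([0.01204234, 0.01086255, 0.00651009]), 'grasp_force': 0.0, 'opening': 0.08536010181347867}
```

View pics/top0.png

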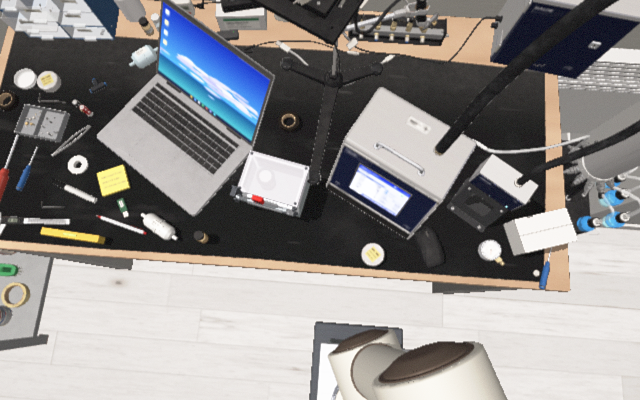

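View pics/side0.png

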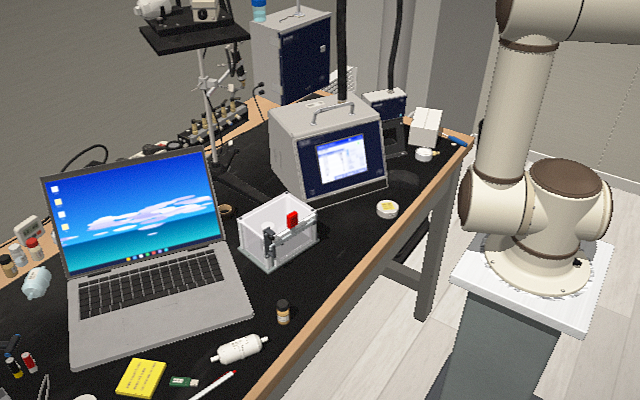

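Top: guard around (275,183), red tab (258,199), vial (201,237), tin (372,254), mouse (430,246). Side: red tab (292,219), dark keeper (268,240). Next, zoomed crops.

```bash
python3 - <<'E'
from h import *
a=cv2.imread("pics/top0.png")[140:230,180:330]; b=cv2.imread("pics/side0.png")[180:285,220:340]
a=cv2.resize(a,(750,450)); 
cv2.imwrite("pics/topz.png",a); cv2.imwrite("pics/sidez.png",cv2.resize(b,(600,525)))
print(tri("top",(257.7,199.2),"side",(291.7,219.5)))
print("vial",plane("top",201,237,.05),"tin",plane("top",372,254,.02))
E
```

```text
(array([0.46866695, 0.33160619, 0.13041844]), np.float64(0.0004807426851067403))
vial [0.38041561 0.47406499 0.05      ] tin [0.37412643 0.04615785 0.02      ]
```

View pics/topz.png

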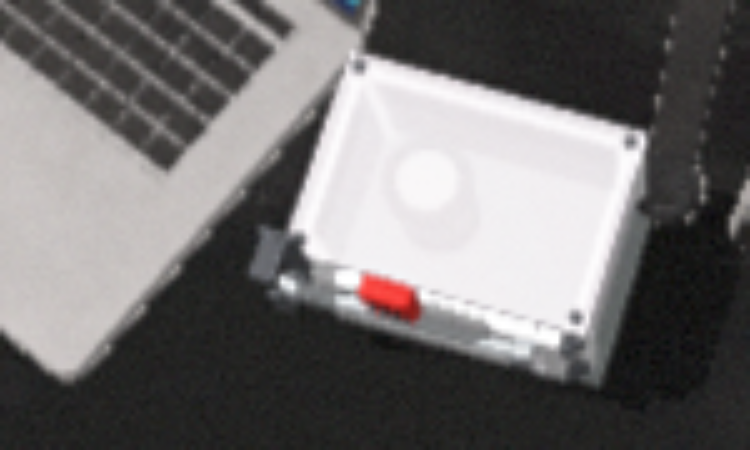

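View pics/sidez.png

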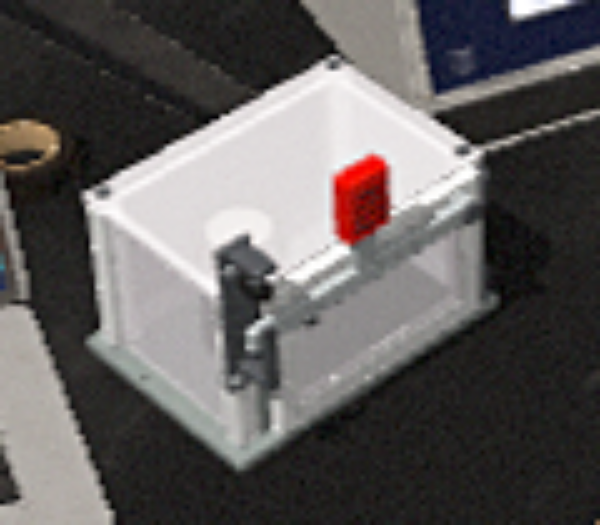

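Top crop: roof screws at back-left (358,66), back-right (631,142) and front-right (575,317), tab (389,297). Side crop: keeper (247,310), tab (362,198). Next I get the yaw and the hinge.

```bash
python3 - <<'E'
from h import *
f=lambda u,v,z=.098: plane("top",180+(u-2)/5,140+(v-2)/5,z)[:2]
BL,BR,FR=f(358,66),f(631,142),f(575,317)
# side view corners: crop scale 5, offset 220,180
g=lambda u,v,z=.098: plane("side",220+(u-2)/5,180+(v-2)/5,z)[:2]
bl,br,fr=g(333,63),g(464,150),None
print(BL,BR,FR); 
y=BL-BR; yaw=np.degrees(np.arctan2(-y[0],y[1])); x=BR-FR; print(np.linalg.norm(y),np.linalg.norm(x),yaw,np.degrees(np.arctan2(x[1],x[0])))
print("side: back-right, front-right",bl,br,g(103,190))
tab=np.array([.4687,.3316])
for u,v in[(358,66),(631,142),(575,317)]: pass
L=(g(103,190),g(333,63),g(464,150))
yy=L[0]-L[1]; xx=L[1]-L[2]; print(np.linalg.norm(yy),np.linalg.norm(xx),np.degrees(np.arctan2(-yy[0],yy[1])),np.degrees(np.arctan2(xx[1],xx[0])))
# red tab long axis, top
im=cv2.imread("pics/top0.png")[...,::-1]
E
```

```text
[0.59225307 0.36546741] [0.56323014 0.2273729 ] [0.47325261 0.24705398]
0.14111139623037983 0.09210483917239648 -11.868953800553287 -12.338177837351893
side: back-right, front-right [0.56511859 0.22489675] [0.47380326 0.24470389] [0.59424826 0.36189831]
0.1400641491282395 0.09343882068096736 -12.003635980943402 -12.238399047775923
```

Call:
{"api": "servo_tool", "payload": {"moves": [[2,10,9,0.2],[6.8,44.9,9.3,0.92],[6.8,44.9,9.3,0.92],[6.8,44.9,9.3,0.92],[6.8,44.9,9.3,0.92],[6.8,44.9,9.3,0.92],[6.8,44.9,9.3,0.92],[6.8,44.9,9.3,0.92],[6.8,44.9,9.3,0.92],[6.8,44.9,9.3,0.92],[6.8,44.9,9.3,0.92],[6.8,44.9,9.3,0.92],[6.8,44.9,9.3,0.92],[6.8,44.9,9.3,0.92],[6.8,44.9,9.3,0.92],[6.8,44.9,9.3,0.92]], "claw": 0.3, "force": 20}}

```text
time: 1.43
ee_pos: [0.3, -0.0505, 0.2998]
tcp_rot: [-180.0, 0.0, 77.6]
wrist_force: [-0.2, -0.1, -0.1]
opening: 0.06
grasp_force: 0.0
```

Call:
{"api": "servo_tool", "payload": {"moves": [[5,20,0,0],[5,20,0,0],[5,20,0,0],[5,20,0,0],[5,20,0,0],[16.9,38.2,-4,0],[16.9,38.2,-4,0],[16.9,38.2,-4,0],[16.9,38.2,-4,0],[16.9,38.2,-4,0],[16.9,38.2,-4,0],[16.9,38.2,-9,0.003],[16.9,38.2,-9,0.003],[16.9,38.2,-9,0.003],[16.9,38.2,-9,0.003],[16.9,38.2,-9,0.003]]}}

```text
time: 2.77
ee_pos: [0.4699, 0.3318, 0.2126]
tcp_rot: [179.9, -0.1, 77.8]
wrist_force: [0.2, 0.8, 1.2]
opening: 0.0598
grasp_force: 0.0
```

```bash
cat >> h.py <<'E'
from scipy.spatial.transform import Rotation as Ro
def wrist():
    o=get_obs(); im=camera("wrist"); c=get_calibration("wrist"); 
    T=np.eye(4); T[:3,:3]=Ro.from_euler("xyz",o["tcp_rot"],degrees=True).as_matrix(); T[:3,3]=o["ee_pos"]
    return im,c,T@np.array(c["tool_from_camera"])
def wplane(c,W,u,v,z):
    x,y=u-c["cx"],v-c["cy"]; r=np.hypot(x,y); t=r/c["fx"]
    d=W[:3,:3]@np.array([np.sin(t)*x/r,np.sin(t)*y/r,np.cos(t)]); o=W[:3,3]; return o+d*(z-o[2])/d[2]
E
python3 - <<'E'
from h import *
im,c,W=wrist(); cv2.imwrite("pics/w1.png",im[...,::-1]); print(c["fx"],c["cx"],c["cy"]); print(W.round(3)); print(get_obs()["ee_pos"])
for s,ct in blobs(im): print(s,ct,wplane(c,W,*ct,.148))
E
```

```text
309.70691628693146 319.8423375225181 205.18505046526207
[[ 0.977 -0.203 -0.063  0.487]
 [-0.212 -0.929 -0.303  0.41 ]
 [ 0.003  0.31  -0.951  0.381]
 [ 0.     0.     0.     1.   ]]
[0.46997864 0.33206159 0.21286384]
[311, 185, 15, 40, 556] [317.9, 205.3] [0.46966986 0.33597524 0.148     ]
[497, 1, 2, 3, 4] [497.2, 1.8] [0.65437247 0.47921736 0.148     ]
[495, 3, 1, 1, 1] [495.0, 3.0] [0.65165282 0.47802901 0.148     ]
```

View pics/w1.png

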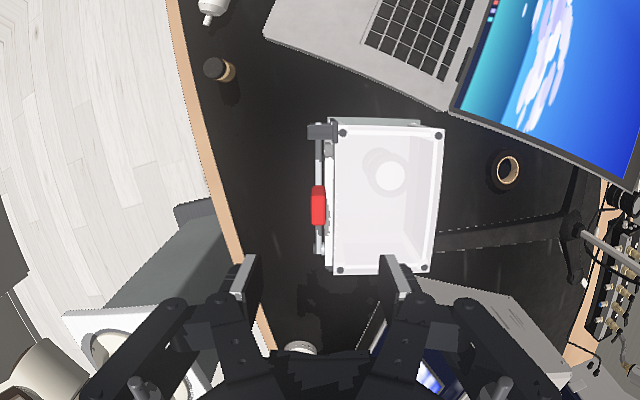

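Wrist: tab at (318,205), roof screws (343,132), (340,269), (438,135), (434,268), and open fingers symmetric about column ~319.5.

```bash
python3 - <<'E'
from h import *
im=cv2.imread("pics/w1.png")[...,::-1]; o=get_obs(); c=get_calibration("wrist")
T=np.eye(4); T[:3,:3]=Ro.from_euler("xyz",o["tcp_rot"],degrees=True).as_matrix(); T[:3,3]=o["ee_pos"]; W=T@np.array(c["tool_from_camera"])
P={k:wplane(c,W,*k,.098)[:2] for k in[(343,132),(340,269),(438,135),(434,268)]}; v=list(P.values()); print(P)
for a,b in((0,1),(2,3)): d=v[a]-v[b]; print("yaw",np.degrees(np.arctan2(-d[0],d[1])),np.linalg.norm(d))
for a,b in((2,0),(3,1)): d=v[a]-v[b]; print("yaw",np.degrees(np.arctan2(d[1],d[0])),np.linalg.norm(d))
h=cv2.cvtColor(im,cv2.COLOR_RGB2HSV); m=((h[...,0]<8)|(h[...,0]>172))&(h[...,1]>130)&(h[...,2]>60); m[:150]=0;m[260:]=0
for r in range(184,228,4):
    x=np.where(m[r])[0]; print(r,(x.min(),x.max(),int(im[r,x,0].mean())) if len(x) else "")
A=np.radians(-12.1); xg=np.array([np.cos(A),np.sin(A)]); yg=np.array([-xg[1],xg[0]])
for z in(.148,.13):
  for u in(311,318,325): p=wplane(c,W,u,205,z)[:2]-o["ee_pos"][:2]; print(z,u,p@xg,p@yg)
# finger gradient columns
for r in(258,264,270): print(r,im[r,225:410:1].mean(1).astype(int).tolist()[20:40],im[r,375:395].mean(1).astype(int).tolist())
E
```

```text
{(343, 132): array([0.50346686, 0.38410051]), (340, 269): array([0.47373952, 0.24670307]), (438, 135): array([0.59342947, 0.36499151]), (434, 268): array([0.57554791, 0.22205442])}
yaw -12.208349711848292 0.14057656408591648
yaw -7.130710334947791 0.14405125092120205
yaw -11.991989510382759 0.09196969473230995
yaw -13.60989554290039 0.10474971482882357
184 
188 (np.int64(312), np.int64(324), 169)
192 (np.int64(312), np.int64(324), 175)
196 (np.int64(311), np.int64(325), 218)
200 (np.int64(311), np.int64(325), 227)
204 (np.int64(311), np.int64(325), 227)
208 (np.int64(311), np.int64(325), 227)
212 (np.int64(311), np.int64(325), 227)
216 (np.int64(311), np.int64(325), 225)
220 (np.int64(311), np.int64(324), 231)
224 (np.int64(312), np.int64(323), 215)
0.148 311 -0.0065784731802929625 0.004273558382459615
0.148 318 -0.0010290896267155358 0.004254704320409654
0.148 325 0.0045197376830752355 0.004235904674342509
0.13 311 -0.0070681112641366615 -0.001568891902940407
0.13 318 -0.0010908921072131494 -0.0015891995388755975
0.13 325 0.00488572792171977 -0.0016094485635701416
258 [147, 148, 149, 147, 146, 147, 147, 151, 147, 89, 44, 40, 40, 36, 34, 32, 40, 43, 43, 41] [236, 237, 241, 234, 138, 52, 65, 70, 72, 66, 83, 122, 163, 158, 157, 158, 156, 155, 155, 152]
264 [147, 147, 147, 147, 149, 152, 140, 49, 38, 42, 37, 35, 34, 35, 34, 34, 36, 44, 41, 44] [239, 240, 249, 220, 74, 59, 65, 65, 65, 68, 68, 66, 73, 108, 165, 158, 157, 155, 155, 156]
270 [146, 148, 149, 149, 120, 43, 39, 42, 39, 33, 34, 34, 33, 32, 32, 33, 33, 35, 41, 42] [227, 233, 205, 127, 48, 62, 63, 63, 63, 62, 63, 62, 66, 66, 65, 70, 132, 154, 156, 154]
```

Call:
{"api": "servo_tool", "payload": {"moves": [[-0.1,0.02,-3,0],[-0.1,0.02,-6,0],[-0.1,0.02,-8,0],[-0.1,0.02,-9.5,0],[-0.1,0.02,-9.9,0],[-0.1,0.02,-9.9,0],[-0.1,0.02,-9.9,0]]}}

```text
time: 3.4
ee_pos: [0.4688, 0.3329, 0.1131]
tcp_rot: [179.9, -0.1, 77.8]
wrist_force: [0.2, 0.3, 0.3]
opening: 0.0603
grasp_force: 0.0
```

Call:
{"api": "servo_tool", "payload": {"moves": [[0,0,0,0],[0,0,0,0],[0,0,0,0],[0,0,0,0],[0,0,0,0],[0,0,0,0]], "claw": 0.79}}

```text
time: 3.9
ee_pos: [0.4682, 0.3326, 0.1112]
tcp_rot: [180.0, -0.0, 77.9]
wrist_force: [-0.0, -0.7, -0.0]
opening: 0.0183
grasp_force: 0.0
```

```bash
python3 - <<'E'
from h import *
im,c,W=wrist(); cv2.imwrite("pics/w2.png",cv2.resize(im[170:350,220:420,::-1],(600,540),interpolation=cv2.INTER_CUBIC)); o=get_obs(); print(o["ee_pos"],o["wrist_force"],o["opening"])
for s,ct in blobs(im,2): print(s,ct,wplane(c,W,*ct,.148))
E
```

```text
[0.46818074 0.33262657 0.11113705] [-0.57788357  0.84358533  0.47244883] 0.018133462155675812
[309, 230, 24, 70, 1564] [320.5, 264.9] [0.47010989 0.3392801  0.148     ]
```

View pics/w2.png

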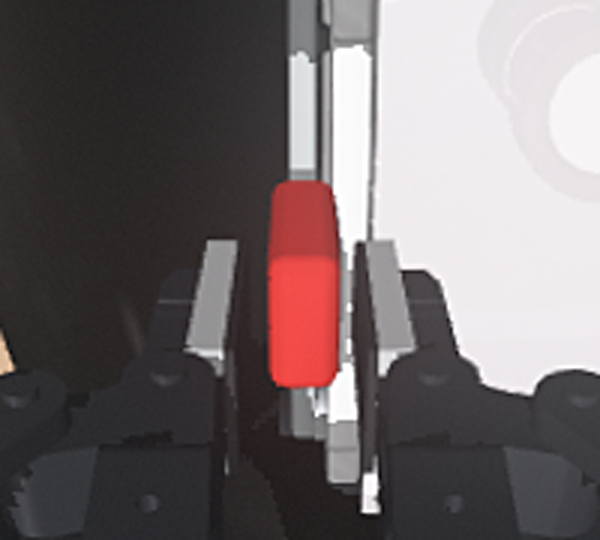

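Close wrist view: tab spans columns 270–336, between fingers (inner edges ~237/366). It is centred to within about 0.4 mm, so I close gently.

Call:
{"api": "servo_tool", "payload": {"moves": [[0.02,0,0,0],[0.02,0,0,0],[0.02,0,0,0],[0.02,0,0,0],[0.02,0,0,0],[0.02,0,0,0]], "claw": 0.84}}

```text
time: 4.45
ee_pos: [0.4684, 0.3326, 0.1111]
tcp_rot: [180.0, -0.0, 77.9]
wrist_force: [0.9, 0.3, 0.4]
opening: 0.0136
grasp_force: 0.0
```

Call:
{"api": "servo_tool", "payload": {"moves": [[0,0,0,0],[0,0,0,0],[0,0,0,0],[0,0,0,0],[0,0,0,0],[0,0,0,0]], "claw": 0.9, "force": 20}}

```text
time: 4.95
ee_pos: [0.4685, 0.3326, 0.1112]
tcp_rot: [180.0, -0.0, 77.9]
wrist_force: [0.4, -0.8, 1.6]
opening: 0.0115
grasp_force: 22.4
```

```bash
python3 - <<'E'
import numpy as np
p=lambda t:np.array([.210*(62*(np.cos(t)-1)-42*np.sin(t)),.978*(62*(np.cos(t)-1)-42*np.sin(t)),62*np.sin(t)+42*(np.cos(t)-1)])/10
for t in(.02,.04,.06,.07): print(t,p(t).round(3))
for t in np.arange(.078,.27,.024): print(round(t,3),(p(t)-p(t-.008)).round(4))
E
```

```text
0.02 [-0.018 -0.083  0.123]
0.04 [-0.036 -0.169  0.245]
0.06 [-0.055 -0.257  0.364]
0.07 [-0.065 -0.302  0.423]
0.078 [-0.0078 -0.0364  0.047 ]
0.102 [-0.008  -0.0374  0.0461]
0.126 [-0.0083 -0.0385  0.0451]
0.15 [-0.0085 -0.0396  0.0442]
0.174 [-0.0087 -0.0406  0.0432]
0.198 [-0.0089 -0.0416  0.0422]
0.222 [-0.0091 -0.0426  0.0412]
0.246 [-0.0093 -0.0435  0.0401]
```

Call:
{"api": "servo_tool", "payload": {"moves": [[-0.009,-0.041,0.062,0],[-0.018,-0.083,0.124,0],[-0.018,-0.083,0.124,0],[-0.018,-0.083,0.124,0],[-0.018,-0.083,0.124,0]]}}

```text
time: 5.37
ee_pos: [0.4682, 0.3318, 0.1121]
tcp_rot: [-180.0, 0.0, 77.9]
wrist_force: [2.0, 0.9, -3.8]
opening: 0.0117
grasp_force: 21.8
```

Call:
{"api": "servo_tool", "payload": {"moves": [[-0.009,-0.043,0.061,0],[-0.018,-0.086,0.122,0],[-0.018,-0.086,0.122,0],[-0.018,-0.086,0.122,0],[-0.018,-0.086,0.122,0]]}}

```text
time: 5.78
ee_pos: [0.4679, 0.3306, 0.1133]
tcp_rot: [-180.0, 0.0, 77.8]
wrist_force: [1.9, -0.5, -5.6]
opening: 0.0113
grasp_force: 21.6
```

Call:
{"api": "servo_tool", "payload": {"moves": [[-0.01,-0.044,0.06,0],[-0.019,-0.088,0.119,0],[-0.029,-0.133,0.178,0],[-0.029,-0.133,0.178,0],[-0.029,-0.133,0.178,0],[-0.029,-0.133,0.178,0]]}}

```text
time: 6.28
ee_pos: [0.4676, 0.3292, 0.115]
tcp_rot: [-180.0, 0.1, 77.8]
wrist_force: [2.8, -4.9, -8.3]
opening: 0.0114
grasp_force: 21.1
```

Call:
{"api": "servo_tool", "payload": {"moves": [[0,-0.045,-0.035,0],[0,-0.045,-0.035,0],[0,-0.045,-0.035,0]]}}

```text
time: 6.53
ee_pos: [0.4676, 0.3292, 0.115]
tcp_rot: [-180.0, -0.0, 77.9]
wrist_force: [0.4, -2.6, -5.9]
opening: 0.0114
grasp_force: 21.3
```

```bash
python3 - <<'E'
from h import *
for i in range(5):
    o=get_obs(); print(o["ee_pos"].round(5),o["wrist_force"].round(1),o["torque"].round(3))
    camera("side")
E
```

```text
[0.46764 0.32919 0.11504] [ 0.4 -2.6 -5.9] [-0.403 -0.178  0.182]
[0.46761 0.32918 0.115  ] [ 0.4 -2.6 -5.5] [-0.436 -0.159  0.174]
[0.46763 0.32918 0.11501] [ 0.6 -1.8 -5.9] [-0.451 -0.177  0.104]
[0.46763 0.32918 0.11499] [ 0.2 -2.8 -6.6] [-0.334 -0.192  0.172]
[0.46763 0.32919 0.115  ] [ 1.1 -3.5 -6.5] [-0.342 -0.142  0.126]
```

Call:
{"api": "servo_tool", "payload": {"moves": [[-0.02,-0.06,-0.04,0],[-0.028,-0.096,0.007,0],[-0.028,-0.096,0.007,0],[-0.028,-0.096,0.007,0]]}}

```text
time: 7.12
ee_pos: [0.4676, 0.3286, 0.1155]
tcp_rot: [180.0, -0.1, 77.9]
wrist_force: [0.5, 1.2, -3.0]
opening: 0.0115
grasp_force: 21.6
```

```bash
cat >> h.py <<'E'
P0=np.array([.4685,.3326,.1112]); XG=np.array([.978,-.21,0]); YG=np.array([.21,.978,0])
def st(n=3):
    ps,fs=[],[]
    for i in range(n):
        o=get_obs(); ps.append(o["ee_pos"]); fs.append(o["wrist_force"]); camera("side")
    d=np.mean(ps,0)-P0; f=np.mean(fs,0); dy,dz=d@YG*1e3,d[2]*1e3
    v0=np.array([60.,43]); v=v0+[dy,dz]; th=np.arctan2(v[1],v[0])-np.arctan2(v0[1],v0[0])
    u=v/np.hypot(*v); F=np.array([f@YG,f[2]])
    print(f"dx {d@XG*1e3:.2f} dy {dy:.2f} dz {dz:.2f} th {th:.4f} dr {np.hypot(*v)-np.hypot(*v0):.2f} Fx {f@XG:.1f} Frad {F@u:.1f} Ftan {F@[-u[1],u[0]]:.1f} t {get_obs()['time']:.2f}")
E
python3 -c "
from h import *
st()"
```

```text
dx -0.04 dy -4.06 dz 4.28 th 0.0799 dr -0.58 Fx 0.4 Frad -0.1 Ftan -4.0 t 7.27
```

```bash
sed -i 's/v0=np.array(\[60.,43\])/v0=np.array([56.,48])/' h.py
```

Call:
{"api": "servo_tool", "payload": {"moves": [[-0.007,-0.031,0.031,0],[-0.013,-0.061,0.062,0],[-0.013,-0.061,0.062,0],[-0.013,-0.061,0.062,0]]}}

```text
time: 7.6
ee_pos: [0.4675, 0.3279, 0.116]
tcp_rot: [180.0, -0.1, 77.9]
wrist_force: [0.4, 5.3, -0.8]
opening: 0.0115
grasp_force: 22.0
```

```bash
python3 -c "
from h import *
st()"
```

```text
dx 0.01 dy -4.81 dz 4.85 th 0.0927 dr -0.18 Fx 0.2 Frad 3.3 Ftan -3.5 t 7.75
```

Call:
{"api": "servo_tool", "payload": {"moves": [[-0.007,-0.031,0.031,0],[-0.013,-0.062,0.061,0],[-0.013,-0.062,0.061,0],[-0.013,-0.062,0.061,0]]}}

```text
time: 8.08
ee_pos: [0.4673, 0.3273, 0.1165]
tcp_rot: [180.0, -0.0, 77.9]
wrist_force: [2.3, 4.6, 0.5]
opening: 0.0115
grasp_force: 22.1
```

```bash
python3 -c "
from h import *
st()"
```

```text
dx 0.01 dy -5.48 dz 5.36 th 0.1041 dr -0.27 Fx 0.9 Frad 3.9 Ftan -3.1 t 8.23
```

Call:
{"api": "servo_tool", "payload": {"moves": [[-0.003,-0.015,0.045,0],[-0.007,-0.032,0.09,0],[-0.007,-0.032,0.09,0],[-0.007,-0.032,0.09,0]]}}

```text
time: 8.57
ee_pos: [0.4672, 0.3265, 0.1172]
tcp_rot: [180.0, 0.0, 77.8]
wrist_force: [2.6, 3.3, -0.7]
opening: 0.0115
grasp_force: 21.9
```

```bash
python3 -c "
from h import *
st()"
```

```text
dx -0.02 dy -6.19 dz 5.96 th 0.1168 dr -0.32 Fx 1.3 Frad 2.0 Ftan -3.3 t 8.72
```

Call:
{"api": "servo_tool", "payload": {"moves": [[-0.006,-0.03,0.032,0],[-0.013,-0.06,0.064,0],[-0.013,-0.06,0.064,0],[-0.013,-0.06,0.064,0]]}}

```text
time: 9.05
ee_pos: [0.467, 0.3258, 0.1178]
tcp_rot: [180.0, 0.0, 77.8]
wrist_force: [2.3, 2.5, -1.0]
opening: 0.0116
grasp_force: 21.8
```

```bash
python3 -c "
from h import *
st()"
```

```text
dx -0.05 dy -6.93 dz 6.55 th 0.1296 dr -0.39 Fx 2.1 Frad 0.7 Ftan -3.5 t 9.20
```

Call:
{"api": "servo_tool", "payload": {"moves": [[0.012,-0.035,0.03,0],[0.02,-0.07,0.06,0],[0.02,-0.07,0.06,0],[0.02,-0.07,0.06,0]]}}

```text
time: 9.53
ee_pos: [0.467, 0.3252, 0.1182]
tcp_rot: [-180.0, 0.0, 77.9]
wrist_force: [1.5, 1.7, -2.8]
opening: 0.0117
grasp_force: 21.7
```

```bash
python3 -c "
from h import *
st()"
```

```text
dx 0.05 dy -7.52 dz 7.05 th 0.1401 dr -0.40 Fx 0.6 Frad -0.8 Ftan -3.2 t 9.68
```

Call:
{"api": "servo_tool", "payload": {"moves": [[-0.006,-0.032,0.031,0],[-0.012,-0.064,0.062,0],[-0.012,-0.064,0.062,0],[-0.012,-0.064,0.062,0]]}}

```text
time: 10.02
ee_pos: [0.4669, 0.3245, 0.1189]
tcp_rot: [-180.0, 0.0, 77.8]
wrist_force: [0.1, 1.2, -3.6]
opening: 0.0116
grasp_force: 21.5
```

```bash
python3 -c "
from h import *
st()"
```

```text
dx 0.16 dy -8.25 dz 7.69 th 0.1534 dr -0.39 Fx -0.4 Frad -2.6 Ftan -3.5 t 10.17
```

Call:
{"api": "servo_tool", "payload": {"moves": [[-0.009,-0.045,0.02,0],[-0.018,-0.09,0.042,0],[-0.018,-0.09,0.042,0],[-0.018,-0.09,0.042,0]]}}

```text
time: 10.5
ee_pos: [0.4668, 0.3238, 0.1195]
tcp_rot: [-180.0, -0.0, 77.9]
wrist_force: [-0.1, 1.5, -4.5]
opening: 0.0113
grasp_force: 21.5
```

```bash
python3 -c "
from h import *
st()"
```

```text
dx 0.22 dy -8.97 dz 8.28 th 0.1661 dr -0.41 Fx -0.9 Frad -2.1 Ftan -3.7 t 10.65
```

Call:
{"api": "servo_tool", "payload": {"moves": [[-0.007,-0.035,0.028,0],[-0.014,-0.07,0.056,0],[-0.014,-0.07,0.056,0],[-0.014,-0.07,0.056,0]]}}

```text
time: 10.98
ee_pos: [0.4667, 0.3231, 0.12]
tcp_rot: [-180.0, -0.0, 77.9]
wrist_force: [-0.4, 1.1, -3.6]
opening: 0.0113
grasp_force: 21.5
```

```bash
python3 -c "
from h import *
st()"
```

```text
dx 0.26 dy -9.67 dz 8.84 th 0.1783 dr -0.43 Fx -0.4 Frad -2.1 Ftan -3.2 t 11.13
```

Call:
{"api": "servo_tool", "payload": {"moves": [[-0.009,-0.042,0.024,0],[-0.018,-0.084,0.047,0],[-0.018,-0.084,0.047,0],[-0.018,-0.084,0.047,0]]}}

```text
time: 11.47
ee_pos: [0.4666, 0.3225, 0.1205]
tcp_rot: [-180.0, -0.0, 77.9]
wrist_force: [0.1, 4.7, -4.7]
opening: 0.0114
grasp_force: 21.3
```

```bash
python3 -c "
from h import *
st()"
```

```text
dx 0.28 dy -10.28 dz 9.29 th 0.1887 dr -0.46 Fx -0.9 Frad -1.1 Ftan -7.1 t 11.62
```

Call:
{"api": "servo_tool", "payload": {"moves": [[-0.007,-0.035,0.028,0],[-0.014,-0.07,0.056,0],[-0.014,-0.07,0.056,0],[-0.014,-0.07,0.056,0]]}}

```text
time: 11.95
ee_pos: [0.4665, 0.322, 0.1208]
tcp_rot: [-180.0, -0.0, 77.9]
wrist_force: [1.0, 6.2, -7.7]
opening: 0.0112
grasp_force: 21.0
```

```bash
python3 -c "
from h import *
st()"
```

```text
dx 0.26 dy -10.77 dz 9.62 th 0.1967 dr -0.50 Fx -0.4 Frad -1.7 Ftan -9.5 t 12.10
```

Pad contact is felt: the tangential load rose from 3.3 to 9.5 N (about 3 N on the pad) from θ ≈ 0.186. I back off a little so the bar sits in the gap.

Call:
{"api": "servo_tool", "payload": {"moves": [[0.01,0.05,-0.04,0],[0.019,0.095,-0.08,0],[0.019,0.095,-0.08,0],[0.019,0.095,-0.08,0]]}}

```text
time: 12.43
ee_pos: [0.4666, 0.3224, 0.1204]
tcp_rot: [180.0, 0.0, 77.9]
wrist_force: [0.3, 3.4, -2.6]
opening: 0.0111
grasp_force: 21.6
```

```bash
python3 -c "
from h import *
st()"
```

```text
dx 0.28 dy -10.33 dz 9.23 th 0.1886 dr -0.53 Fx -0.9 Frad 0.2 Ftan -3.8 t 12.58
```

Call:
{"api": "servo_tool", "payload": {"moves": [[0.008,0.037,-0.032,0],[0.008,0.037,-0.032,0],[0.008,0.037,-0.032,0]]}}

```text
time: 12.83
ee_pos: [0.4667, 0.3228, 0.1202]
tcp_rot: [180.0, 0.0, 77.9]
wrist_force: [-0.3, 2.0, 1.1]
opening: 0.0115
grasp_force: 21.9
```

```bash
python3 -c "
from h import *
st()"
```

```text
dx 0.30 dy -9.98 dz 8.98 th 0.1828 dr -0.52 Fx -1.1 Frad 1.8 Ftan -0.7 t 12.98
```

```bash
python3 - <<'E'
import numpy as np
xg=np.array([.978,-.21]); yg=np.array([.21,.978]); r=6.7*yg-1.0*xg
for f in np.arange(.025,.2001,.025):
    R=np.array([[np.cos(f),-np.sin(f)],[np.sin(f),np.cos(f)]]); print(((R-np.eye(2))@r).round(3).tolist(),0,f.round(3))
E
```

```text
[-0.169, 0.009] 0 0.025
[-0.339, 0.013] 0 0.05
[-0.508, 0.013] 0 0.075
[-0.677, 0.009] 0 0.1
[-0.846, 0.001] 0 0.125
[-1.015, -0.012] 0 0.15
[-1.184, -0.029] 0 0.175
[-1.352, -0.05] 0 0.2
```

Call:
{"api": "servo_tool", "payload": {"moves": [[-0.08,0.005,0,0.012],[-0.17,0.009,0,0.025],[-0.25,0.011,0,0.037],[-0.34,0.013,0,0.05],[-0.34,0.013,0,0.05]]}}

```text
time: 13.4
ee_pos: [0.4632, 0.323, 0.1201]
tcp_rot: [180.0, -0.0, 80.8]
wrist_force: [-1.7, 1.5, 2.0]
opening: 0.0115
grasp_force: 22.1
```

```bash
python3 -c "
from h import *
st(); print(get_obs()['ee_pos'],get_obs()['tcp_rot'])"
```

```text
dx -3.16 dy -10.47 dz 8.85 th 0.1869 dr -0.91 Fx -1.4 Frad 2.6 Ftan -0.2 t 13.55
[0.46325846 0.32305916 0.12004715] [ 1.79995698e+02 -8.22991206e-03  8.07199930e+01]
```

Call:
{"api": "servo_tool", "payload": {"moves": [[-0.085,0,0,0.012],[-0.169,0,0,0.025],[-0.255,-0.002,0,0.037],[-0.338,-0.004,0,0.05],[-0.425,-0.008,0,0.062],[-0.507,-0.012,0,0.075],[-0.59,-0.018,0,0.087],[-0.676,-0.025,0,0.1],[-0.845,-0.042,0,0.125],[-1.013,-0.063,0,0.15],[-1.013,-0.063,0,0.15],[-1.013,-0.063,0,0.15]]}}

```text
time: 14.55
ee_pos: [0.4528, 0.3225, 0.12]
tcp_rot: [-180.0, -0.0, 89.3]
wrist_force: [-3.2, 4.1, 4.1]
opening: 0.0112
grasp_force: 22.5
```

```bash
python3 -c "
from h import *
o=get_obs(); a=np.radians(o['tcp_rot'][2]-90); xg=np.array([np.cos(a),np.sin(a)]); yg=np.array([-xg[1],xg[0]]); f=o['wrist_force']
print(o['ee_pos'],o['tcp_rot'][2],'Fnormal',f[:2]@xg,'Falong',f[:2]@yg,f[2],o['torque'])"
```

```text
[0.45280655 0.32246599 0.12002067] 89.34613368561084 Fnormal -3.2900083553663877 Falong 4.092705248341345 4.129376548735538 [ 0.68468369  0.7161425  -0.17181599]
```

```bash
cat > sw.py <<'E'
import numpy as np,sys
a=np.radians(float(sys.argv[1])-90); R=lambda f:np.array([[np.cos(f),-np.sin(f)],[np.sin(f),np.cos(f)]])
r=R(a)@np.array([-1,float(sys.argv[2])]); off=R(a)@np.array(eval(sys.argv[3]))
n=int(sys.argv[4])
for i in range(1,n+1):
    f=.035*i; s=(R(f)-np.eye(2))@r+off*i/n; print([*s.round(2).tolist(),0,round(f,3)],end=", ")
E
python3 sw.py 89.3 7.2 [-.05,.05] 12
```

```text
[-0.26, -0.03, 0, 0.035], [-0.51, -0.07, 0, 0.07], [-0.76, -0.12, 0, 0.105], [-1.01, -0.18, 0, 0.14], [-1.26, -0.25, 0, 0.175], [-1.51, -0.32, 0, 0.21], [-1.75, -0.41, 0, 0.245], [-1.99, -0.5, 0, 0.28], [-2.23, -0.6, 0, 0.315], [-2.46, -0.71, 0, 0.35], [-2.69, -0.82, 0, 0.385], [-2.91, -0.95, 0, 0.42],
```

Call:
{"api": "servo_tool", "payload": {"moves": [[-0.12,-0.01,0.01,0.017],[-0.26,-0.03,0.02,0.035],[-0.51,-0.07,0.03,0.07],[-0.76,-0.12,0.03,0.105],[-1.01,-0.18,0.03,0.14],[-1.26,-0.25,0.03,0.175],[-1.51,-0.32,0.03,0.21],[-1.75,-0.41,0.03,0.245],[-1.99,-0.5,0.03,0.28],[-2.23,-0.6,0.03,0.315],[-2.46,-0.71,0.03,0.35],[-2.69,-0.82,0.03,0.385],[-2.91,-0.95,0.03,0.42],[-2.91,-0.95,0.03,0.42]]}}

```text
time: 15.72
ee_pos: [0.4239, 0.3123, 0.12]
tcp_rot: [-180.0, 0.0, 113.5]
wrist_force: [-0.8, 1.5, 1.7]
opening: 0.0114
grasp_force: 22.1
```

```bash
cat > s2.py <<'E'
from h import *
o=get_obs(); a=np.radians(o['tcp_rot'][2]-90); xg=np.array([np.cos(a),np.sin(a)]); yg=np.array([-xg[1],xg[0]]); f=o['wrist_force']
print(o['ee_pos'],o['tcp_rot'][2],'Fn',f[:2]@xg,'Fa',f[:2]@yg,f[2],o['torque'])
E
python3 s2.py
```

```text
[0.42386835 0.31231964 0.12003603] 113.51560046965488 Fn -0.1451882792870528 Fa 1.7246469173610117 1.6640274115935418 [0.30929436 0.19791275 0.06153786]
```

```bash
python3 sw.py 113.5 7.2 [0,.03] 14
```

```text
[-0.22, -0.13, 0, 0.035], [-0.43, -0.28, 0, 0.07], [-0.63, -0.43, 0, 0.105], [-0.83, -0.58, 0, 0.14], [-1.03, -0.74, 0, 0.175], [-1.22, -0.91, 0, 0.21], [-1.4, -1.09, 0, 0.245], [-1.57, -1.27, 0, 0.28], [-1.74, -1.46, 0, 0.315], [-1.91, -1.66, 0, 0.35], [-2.06, -1.86, 0, 0.385], [-2.21, -2.06, 0, 0.42], [-2.35, -2.27, 0, 0.455], [-2.49, -2.49, 0, 0.49],
```

Call:
{"api": "servo_tool", "payload": {"moves": [[-0.11,-0.06,0,0.017],[-0.22,-0.13,0,0.035],[-0.43,-0.28,0,0.07],[-0.63,-0.43,0,0.105],[-0.83,-0.58,0,0.14],[-1.03,-0.74,0,0.175],[-1.22,-0.91,0,0.21],[-1.4,-1.09,0,0.245],[-1.57,-1.27,0,0.28],[-1.74,-1.46,0,0.315],[-1.91,-1.66,0,0.35],[-2.06,-1.86,0,0.385],[-2.21,-2.06,0,0.42],[-2.35,-2.27,0,0.455],[-2.49,-2.49,0,0.49],[-2.49,-2.49,0,0.49]]}}

```text
time: 17.05
ee_pos: [0.3993, 0.2873, 0.12]
tcp_rot: [-180.0, 0.0, 141.6]
wrist_force: [0.5, -0.9, -0.4]
opening: 0.0112
grasp_force: 21.8
```

```bash
python3 s2.py;  python3 sw.py 141.6 7.2 [0,0] 13
```

```text
[0.39926168 0.28734706 0.11995095] 141.55223818031533 Fn -0.3859126538247195 Fa -0.996675402065461 -0.43473561409715933 [-0.00366201 -0.34779981  0.13223607]
[-0.13, -0.22, 0, 0.035], [-0.24, -0.45, 0, 0.07], [-0.35, -0.68, 0, 0.105], [-0.45, -0.91, 0, 0.14], [-0.55, -1.15, 0, 0.175], [-0.63, -1.39, 0, 0.21], [-0.71, -1.63, 0, 0.245], [-0.78, -1.87, 0, 0.28], [-0.83, -2.12, 0, 0.315], [-0.89, -2.37, 0, 0.35], [-0.93, -2.62, 0, 0.385], [-0.96, -2.87, 0, 0.42], [-0.98, -3.13, 0, 0.455],
```

Call:
{"api": "servo_tool", "payload": {"moves": [[-0.06,-0.11,0,0.017],[-0.13,-0.22,0,0.035],[-0.24,-0.45,0,0.07],[-0.35,-0.68,0,0.105],[-0.45,-0.91,0,0.14],[-0.55,-1.15,0,0.175],[-0.63,-1.39,0,0.21],[-0.71,-1.63,0,0.245],[-0.78,-1.87,0,0.28],[-0.83,-2.12,0,0.315],[-0.89,-2.37,0,0.35],[-0.93,-2.62,0,0.385],[-0.96,-2.87,0,0.42],[-0.97,-3.0,0,0.437],[-0.98,-3.13,0,0.455],[-0.98,-3.13,0,0.455],[-0.98,-3.13,0,0.455]]}}

```text
time: 18.47
ee_pos: [0.3896, 0.2565, 0.12]
tcp_rot: [-180.0, 0.0, 167.5]
wrist_force: [6.0, 0.5, -5.2]
opening: 0.0114
grasp_force: 21.3
```

```bash
python3 s2.py; python3 - <<'E'
import numpy as np
# lower: bar angle .183->0, along-gate dir at yaw
a=np.radians(167.7-90); y=np.array([-np.sin(a),np.cos(a)]); t0=.183
p=lambda t:np.array([56*np.cos(t)-48*np.sin(t),56*np.sin(t)+48*np.cos(t)])
for t in np.linspace(t0,0,13)[1:]:
    d=(p(t)-p(t0))/10; print([*(y*d[0]).round(3).tolist(),round(d[1],3),0],end=", ")
E
```

```text
[0.38958637 0.25651136 0.11999911] 167.48097142722463 Fn 1.809648386908202 Fa -5.705847030908511 -5.201107315180357 [-0.08112445 -1.15667502  0.08201897]
[-0.085, 0.019, np.float64(-0.071), 0], [-0.169, 0.037, np.float64(-0.144), 0], [-0.252, 0.055, np.float64(-0.218), 0], [-0.333, 0.073, np.float64(-0.293), 0], [-0.414, 0.09, np.float64(-0.37), 0], [-0.493, 0.108, np.float64(-0.447), 0], [-0.572, 0.125, np.float64(-0.526), 0], [-0.649, 0.141, np.float64(-0.606), 0], [-0.725, 0.158, np.float64(-0.688), 0], [-0.799, 0.174, np.float64(-0.77), 0], [-0.873, 0.19, np.float64(-0.854), 0], [-0.945, 0.206, np.float64(-0.939), 0],
```

Call:
{"api": "servo_tool", "payload": {"moves": [[0.04,-0.008,-0.03,0],[0.08,-0.016,-0.06,0],[-0.005,0.003,-0.131,0],[-0.089,0.021,-0.204,0],[-0.172,0.039,-0.278,0],[-0.253,0.057,-0.353,0],[-0.334,0.074,-0.43,0],[-0.413,0.092,-0.507,0],[-0.492,0.109,-0.586,0],[-0.569,0.125,-0.666,0],[-0.569,0.125,-0.666,0],[-0.569,0.125,-0.666,0]]}}

```text
time: 19.47
ee_pos: [0.3833, 0.2581, 0.1137]
tcp_rot: [180.0, -0.0, 167.5]
wrist_force: [-4.0, 0.0, 5.3]
opening: 0.0111
grasp_force: 22.8
```

```bash
python3 s2.py
```

```text
[0.38332492 0.2580873  0.11371881] 167.53335620511518 Fn -0.8165122867265998 Fa 3.8886240659708022 5.28570915881898 [ 0.08057782  0.43031203 -0.01568283]
```

Call:
{"api": "servo_tool", "payload": {"moves": [[-0.08,0.017,-0.05,0],[-0.16,0.035,-0.11,0],[-0.22,0.048,-0.16,0],[-0.22,0.048,-0.16,0],[-0.22,0.048,-0.16,0]]}}

```text
time: 19.88
ee_pos: [0.3815, 0.2585, 0.1119]
tcp_rot: [180.0, -0.0, 167.5]
wrist_force: [-0.8, 0.1, 2.2]
opening: 0.0111
grasp_force: 22.5
```

```bash
python3 s2.py
```

```text
[0.38149569 0.25845903 0.11186302] 167.52385654543147 Fn -0.06070288473221237 Fa 0.7917655466044056 2.158297614846557 [ 0.09275992 -0.14844092  0.02529896]
```

Call:
{"api": "servo_tool", "payload": {"moves": [[0,0,0,0],[0,0,0,0],[0,0,0,0],[0,0,0,0],[0,0,0,0]], "claw": 0.65}}

```text
time: 20.3
ee_pos: [0.3814, 0.2583, 0.1118]
tcp_rot: [-180.0, -0.0, 167.5]
wrist_force: [0.7, -0.1, -0.3]
opening: 0.03
grasp_force: 0.0
```

Call:
{"api": "servo_tool", "payload": {"moves": [[0,0,0.5,0],[0,0,1.5,0],[0,0,3,0],[0,0,5,0],[0,0,8,0],[0,0,11,0],[-2,-3,14,0],[-4,-7,16,0],[-5,-11,16,0],[-6,-15,16,0],[-6,-19,16,0],[-6,-22,16,0],[-6,-22,16,0],[-6,-22,16,0],[-6,-22,16,0]]}}

```text
time: 21.55
ee_pos: [0.3216, 0.0384, 0.2727]
tcp_rot: [180.0, 0.1, 167.4]
wrist_force: [0.7, 0.2, -0.2]
opening: 0.03
grasp_force: 0.0
```

```bash
python3 - <<'E'
from h import *
a=camera("top")[140:250,180:330]; b=camera("side")[180:330,210:370]
cv2.imwrite("pics/end.png",np.hstack([cv2.resize(a,(409,300)),cv2.resize(b,(320,300))])[...,::-1])
E
```

```text
(no output)
```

View pics/end.png

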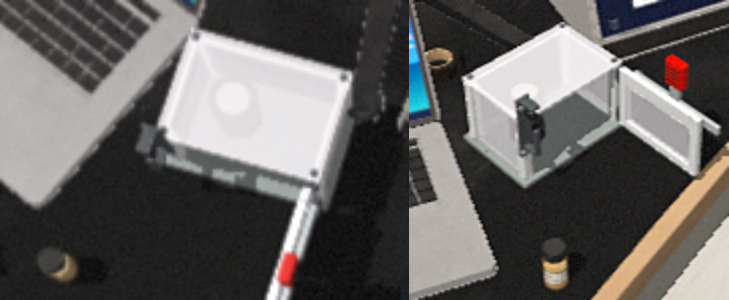

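The gate stands at a right angle (tab at (287,268) in the top crop), the bar lies level along it, and the barrel and vial are undisturbed. I hand in.

```bash
python3 -c "
from workcell import *
print(job_done())"
```

```text
the job is handed in; nothing more can be done
None
```

The gate is open at about a right angle, the latch bar is back at its rest, and the job is handed in. The lift put an estimated 3 N on the pad; the barrel and vial look untouched, and I saw no sign of contact with the tin or mouse.

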